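Release the orange-capped tube and show it to the inspection camera

ROBOT

A 6-joint arm with a two-finger parallel gripper is mounted at the origin on a cart in front of the work surface, level with it; the furniture and walls round the work are solid. World frame = base frame: x ahead of the robot, y to its left, z up, the work surface at z = 0. Lengths are in m, angles in degrees, forces in N, time in s.
With the tool pointing down it reaches from about 0.275 to 0.825 m from the base axis. Payload 4.9 kg.
Tool frame: the origin (TCP) lies at the very end of the fingers, on their centre line; the grasp point (between the pads) lies 19 mm behind it (hold_point_z is the distance from the TCP to the grasp point, in m); x points along the fingers, y is the direction in which the jaws open and shut, and the axes are right-handed (so a half turn about x gives the same grasp; the last joint's range is limited). The gripper opens to 85 mm and grips with 20 to 120 N. Pads are 22 mm wide; open, the fingers measure 114 mm over their backs; the gripper's body (76 mm by 85 mm) begins 54 mm behind the grasp point. The pads swing forward as they close: fully open they stand 13 mm farther back than shut.
Start: joints at [55.852, 18.69, -11.035, 60.275, 0, 82.311], TCP at [0.245, 0.492, 0.231] pointing down, gripper open.
Joint ranges: [-152.03, 152.03], [-55.5, 102.48], [-74.3, 77.21], [-110.64, 120.58], [-84.22, 78.4], [-180, 180]. Speed limits (degrees/s): [147.25, 147.25, 180, 180, 180, 180].

INTERFACE

Orientations are given as a 3x3 rotation matrix whose columns are the frame's x, y, z axes.
In Python, from rig import get_obs, grab_frame, camera_model, finish_job, hold_point_z gives the robot as it stands.
- The arm moves only by the tool arm_command, never from a script. Its argument "moves" is one flat list of numbers, 7 for each row, row after row: the shift along the tool's x, y, z in mm, then the turn, a rotation vector about the tool's x, y, z in degrees, then the finger opening in mm, from 0 to 85.4. A call has 1 to 5 rows; each row is the pose to reach, as a shift and turn from the pose commanded when the call began, along the tool's axes at that moment; what a row does not reach only later rows make up. A row lasts 1/8 s, in which the tool goes at most 62.5 mm and 10.7 degrees, less where a joint would pass 70% of its speed; a pose out of reach is approached as far as the arm can. A call with a gripper value outside its range is refused whole. The fingers move at their own pace and stop on an object; the grip force is fixed at half the most. Time passes only in rows, so rows that repeat a pose let the fingers close. It gives the time, the measured TCP pose, the force and the opening at its end, in the units of the state.
- get_obs(): the state, without advancing time (a new reading comes with each control period).
- grab_frame(name): name is "side" or "top"; returns the picture (420x560x3 uint8, red, green, blue); there is no depth.
- camera_model(name): a dict with "camera_matrix" (3x3 intrinsics, pixels), "rvec" (rotation vector, rad) and "tvec" (3), from world to camera coordinates, as OpenCV has them. Camera axes: x right, y down, z forward; pixel columns grow to the right and rows downward; lengths in m; the calibration is good to about 2 mm. A picture is of the moment at which its call begins. camera_model takes no time and is no camera call.
- finish_job(): hands the job in, once; it reports no verdict.
The state is a dict: "time_s": time; "qpos": joint angles; "joint_vel": joint speeds; "effort": joint torques, N m; "tcp_pos": TCP position; "tool_rot": TCP orientation; "contact_force": force on the tool from outside, world axes, zero at the start; "torque": the same for the moment, N m; "gripper_width": opening from 0.0 (shut) to 1.0 (fully open).
Only numpy, scipy, OpenCV 4.12 (cv2) and the standard library are available. Lean on these libraries where they do the work, as an engineer would, in place of code of your own. Each camera call takes 0.05 s, during which the arm holds its last target. There are 200 camera calls.

TASK

Wind the red crank knob clockwise until the hold-down bar of the tube stand is fully back against its orange stops (move the bar only by the crank), then lift the orange-capped tube out of the stand and show its tip to the inspection camera. Finish while holding it still in the air, without letting go: the middle of the tube straight in front of the lens, level with it and 12 cm from the glass, the tube leaning 30 degrees from upright with its bottom end toward the camera and its cap away, not sideways. Leave the blue-capped tubes in their sockets, and do not bump the camera or disturb the other things on the desk.

Things in the scene. Friction and masses are not known exactly. Their poses are not given: they have to be found in the camera images.
- stand: Fixed tube stand: white base about 170 x 330 mm, blue socket block (34 x 160 mm, top 60 mm above the desk), grey gearbox (top at 62 mm). Origin on the desk under the row; own x is the way the bar withdraws (away from the robot), y along the row to the gearbox. Socket centres x = 0, y = -110, -50, +10 mm, 18 mm wide, floor at 14 mm; which tube is in which varies.
- keeper (a joint): Slide of the aluminium hold-down bar, m. 0: the bar lies 1 to 2 mm above the caps of all three tubes; 0.075: fully back, shoes against the two orange stops, tubes free. Driven by the crank (screw), 0.00597 m per rad (37.5 mm per turn); it needs about 17 N to be pushed directly.
- keeper_bar (a point): Middle of the top face of the hold-down bar (24 mm wide in stand x, 208 mm long in y, 6 mm thick, top 112 mm above the desk); its end legs run down to the rails.
- crank (a joint): Turn of the black crank disc about its vertical axis, rad, clockwise seen from above is positive and withdraws the bar; 0 to 12.57 (two turns) for the full travel. Stiff, 0.1 N m, that is about 3 N at the knob; stays where it is left.
- crank_axis (a point): Point on the crank's vertical axis, on the stand above the gearbox, at the height of knob_grip (about 97 mm above the desk). The disc has a diameter of 96 mm, its rim top is 78 mm above the desk.
- knob_grip (a point): Middle of the red upright knob on the crank disc, 36 mm from the axis: 18 mm in diameter, 34 mm tall (80 to 114 mm above the desk). The knob spins freely on its pin, so a gripper can hold it from above and lead it round without turning the wrist.
- tube_orange: Loose 15 ml tube with ORANGE cap in the tube stand (leave those in the blue rack at the back). 90 mm tall, body 16 mm thick, cap 22 mm wide, 13 mm high, 14 to 28 g. Origin at its bottom end, z along the tube to the cap. Seated: bottom 14 mm, cap 91 to 104 mm above the desk, 46 mm deep in the socket: lift straight up 60 mm. Grip it by the cap.
- tube_mid (a point): Middle of the orange-capped tube, on its axis 45 mm from the bottom end.
- tube_cap (a point): Centre of the orange cap, on the axis 83.5 mm from the bottom end.
- tube_blue_a: Blue-capped tube in the stand, same size; stays there. Origin at its bottom, z up.
- tube_blue_b: The other blue-capped tube in the stand, same size; stays there. Origin at its bottom, z up.
- camera: Inspection camera, fixed on the desk: round foot 84 mm wide, post, grey camera head 46 mm wide (top at 193 mm), black lens with a white ring light 60 mm wide. Origin on the desk under the foot's centre. It looks level along its own -x axis (towards the robot's side), optical axis 170 mm above the desk; own y is sideways.
- lens_front (a point): Centre of the lens glass, 38.5 mm in front of the camera's origin, 170 mm above the desk.
- view_point (a point): Point on the optical axis 120 mm in front of the lens glass, where the middle of the tube belongs. Its z axis shows the wanted tube axis, bottom to cap: up, leaning 30 degrees away from the camera (to its -x).
- beaker: White open beaker, 79 mm wide, 64 mm tall; stands fixed, keep clear. Origin under its centre.
- bottle_small: Amber reagent bottle, 56 mm wide, 118 mm tall; stands fixed, keep clear. Origin under its centre.
- timer: Round lab timer, dark dial on a white base, 68 mm wide, 45 mm tall; bystander. Origin under its centre.
- eraser: Blue and white eraser, 20 x 42 x 13 mm; bystander. Origin under its centre.
- weigh_boat: White square weighing boat, 65 mm wide, 14 mm tall; bystander. Origin under its centre.

How it is judged (in metres and radians):
On the way, in this order (a step that is already met when the one before it is completed fails the run):
1. the hold-down bar has been wound back against its stops, all tubes still seated (value of joint keeper above 0.072 m and distance of tube_orange from where it was at the start of the episode below 0.02 m and height (world z) of tube_orange below 0.025 m), for 0.2 s.
2. the orange-capped tube is lifted clear of the stand in the gripper (height (world z) of tube_orange above 0.075 m and contact force between the fingers and tube_orange above 0.5 N), for 0.1 s.
At the end, for the whole second after the job is handed in: Bar within 3 mm of its stops; the orange-capped tube still and held by the gripper alone, middle within 20 mm of the view point, axis within 12 degrees of the wanted one (view_point's z), cap up; blue tubes seated; bystanders within 30 mm of their starts (value of joint keeper above 0.072 m and distance between tube_mid and view_point below 0.02 m and angle between the z axis of tube_orange and the z axis of view_point, either way round below 0.21 rad and height (world z) of tube_cap above 0.17 m and contact force between the fingers and tube_orange above 1 N and linear speed of tube_orange below 0.02 m/s and angular speed of tube_orange below 0.2 rad/s and contact force between tube_orange and stand below 0.05 N and contact force between tube_orange and camera below 0.05 N and distance of each of tube_blue_a, tube_blue_b from where it was at the start of the episode below 0.012 m and angle between each of tube_blue_a, tube_blue_b's own z axis and vertical below 0.25 rad and distance of each of timer, eraser, weigh_boat from where it was at the start of the episode below 0.03 m); the arm keeps its last pose, push and grip.
It fails at once if the bar is pushed by the arm instead of by the crank (contact force between the arm and keeper above 12 N).
It fails at once if a blue-capped tube is pulled out (distance of any of tube_blue_a, tube_blue_b from where it was at the start of the episode above 0.03 m).
It fails at once if the camera is bumped (contact force between the arm and camera above 5 N or contact force between tube_orange and camera above 3 N).
It fails at once if a bystander is knocked about (distance of any of timer, eraser, weigh_boat from where it was at the start of the episode above 0.04 m).
It also fails if it takes over 59 s, if anything falls off the work surface, if the arm or the gripper's body presses on something with over 40 N, if the wrist force passes 120 N, or if a joint passes its speed limit or range.

## Working session

There is one attempt and no reset: what is moved stays moved. The work goes in short steps, Python scripts to look and compute and a tool call to move; the robot and the scene stay as the last step left them, time stands still between calls to the robot, and variables do not carry over. Pictures are saved under pics/ and viewed, about 8 in all and at most 12, crops included, and the job is handed in when it is done.

Besides the shell and the picture viewer there is one more tool, called after "Emit:" as name(argument=value, ...) on one line, values as JSON. arm_command: Moves the arm, as the interface text tells. Its arguments: {"type":"object","properties":{"moves":{"type":"array"}},"required":["moves"]}

```bash
mkdir -p pics; ls
python3 - <<'E'
from rig import *
import cv2
for n in("top","side"):
    cv2.imwrite(f"pics/{n}0.png",grab_frame(n)[:,:,::-1]); m=camera_model(n)
    R=cv2.Rodrigues(m["rvec"])[0]; print(n,m["camera_matrix"].round(1).tolist(),(-R.T@m["tvec"].ravel()).round(3),R.round(3).tolist())
print(get_obs(),hold_point_z)
E
```

```text
pics
top [[494.8, 0.0, 275.1], [0.0, 494.8, 209.9], [0.0, 0.0, 1.0]] [ 0.401 -0.015  1.657] [[0.003, -1.0, 0.003], [-0.995, -0.004, -0.097], [0.097, -0.002, -0.995]]
side [[483.6, 0.0, 282.4], [0.0, 483.6, 218.2], [0.0, 0.0, 1.0]] [ 0.192 -1.188  0.787] [[0.955, -0.297, 0.011], [-0.127, -0.44, -0.889], [0.269, 0.848, -0.457]]
{'time_s': 0.1, 'qpos': array([ 5.58533944e+01,  1.87277213e+01, -1.10852475e+01,  6.02761692e+01,
       -1.17750989e-03,  8.23128013e+01]), 'joint_vel': array([-0.02946981, -0.15763595,  0.20740954, -0.01222267,  0.01316774,
       -0.04304464]), 'effort': array([ 3.73002113e-04, -4.44239438e+01,  2.63037694e+01,  7.89849873e-03,
       -1.72043187e-04,  1.62817838e-05]), 'tcp_pos': array([0.24474292, 0.49196135, 0.23058897]), 'tool_rot': array([[-8.56254405e-04,  4.45562980e-01,  8.95250187e-01],
       [-1.29908239e-03,  8.95249264e-01, -4.45563764e-01],
       [-9.99998790e-01, -1.54451969e-03, -1.87738105e-04]]), 'contact_force': array([-0.46141337,  0.29117894, -0.30310165]), 'torque': array([-0.02745304, -0.00181458, -0.02929765]), 'gripper_width': 0.9992395899464627} 0.0187
```

View pics/top0.png

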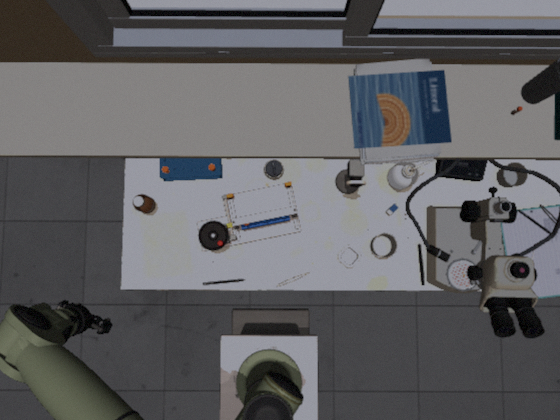

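View pics/side0.png

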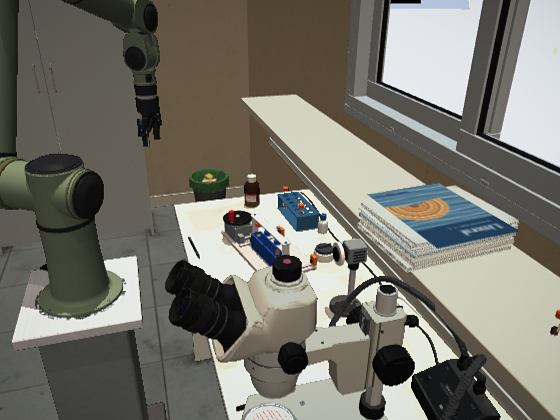

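The top view shows the stand with the crank disc at (213,235), the red knob near (220,243) and orange stops at (229,196) and (289,184). The inspection camera is near (350,178). The side view is coarse, so I'll use crops.

Run:
```python
import cv2,numpy as np
t=cv2.imread("pics/top0.png");s=cv2.imread("pics/side0.png")
a=cv2.resize(t[170:260,190:310],None,fx=5,fy=5,interpolation=cv2.INTER_CUBIC)
b=cv2.resize(t[155:200,325:365],None,fx=5,fy=5,interpolation=cv2.INTER_CUBIC)
c=np.zeros((450,800,3),np.uint8);c[:,:600]=a;c[:225,600:]=b
b=cv2.resize(s[230:275,320:360],None,fx=5,fy=5,interpolation=cv2.INTER_CUBIC);c[225:,600:]=b
cv2.imwrite("pics/c1.png",c)
cv2.imwrite("pics/c2.png",cv2.resize(s[180:330,210:380],None,fx=4,fy=4,interpolation=cv2.INTER_CUBIC))
h=cv2.cvtColor(t,cv2.COLOR_BGR2HSV)
for n,lo,hi in(("red",(0,170,90),(7,255,255)),("red2",(173,150,90),(180,255,255)),("or",(8,150,150),(22,255,255)),("blue",(105,120,60),(125,255,255)),):
    m=cv2.inRange(h,lo,hi);m[:170]=0;m[262:]=0;m[:,:190]=0;m[:,310:]=0
    k,_,st,ce=cv2.connectedComponentsWithStats(m)
    print(n,[(st[i].tolist(),ce[i].round(1).tolist()) for i in range(1,k) if st[i,4]>2])
```

```text
red [([217, 241, 6, 5, 20], [219.6, 242.6])]
red2 []
or [([287, 183, 2, 2, 3], [287.3, 183.7]), ([227, 195, 2, 2, 3], [227.7, 195.3])]
blue [([190, 170, 32, 10, 206], [203.7, 173.9]), ([242, 216, 48, 13, 209], [266.1, 222.0])]
```

View pics/c1.png

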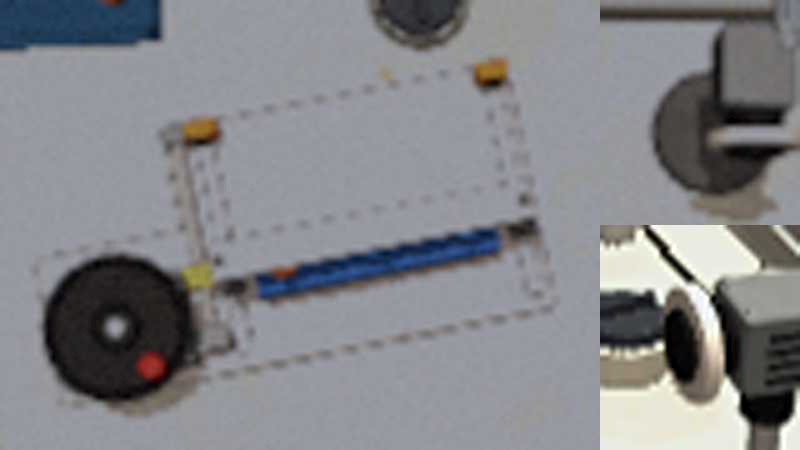

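View pics/c2.png

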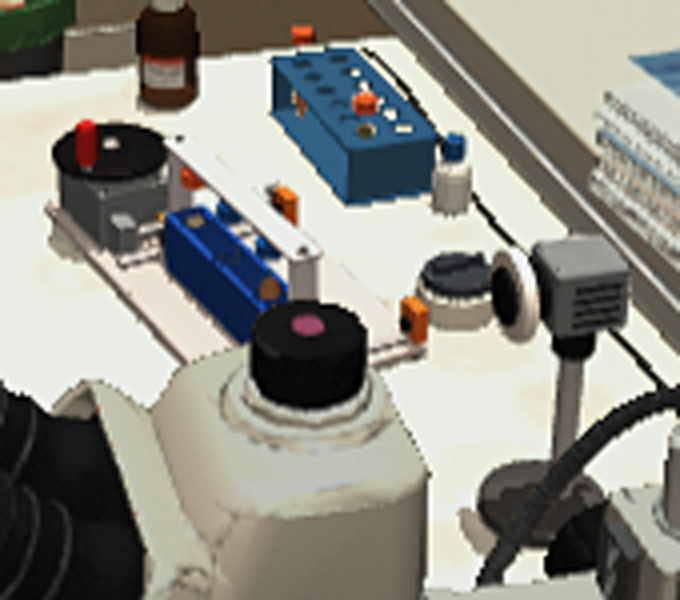

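Seen in the crops:
- **Stand:** the crank disc centre is at top px (213,235.4) and the knob at (219.6,242.6). The orange cap is under the gearbox end of the bar, near (247,224), so it is in socket y=+10, with the blue caps in the other two.
- **Camera:** its ring faces the robot, with the head above the foot at about (347,181).

Next I'll compute positions.

```bash
cat > h.py <<'E'
import cv2,numpy as np
from rig import *
def ray(n,p):
    m=camera_model(n);R=cv2.Rodrigues(m["rvec"])[0];K=m["camera_matrix"]
    return -R.T@np.ravel(m["tvec"]), R.T@np.linalg.inv(K)@[p[0],p[1],1]
def onz(n,p,z):
    c,d=ray(n,p);return c+d*(z-c[2])/d[2]
def tri(a,b):
    (c1,d1),(c2,d2)=ray("top",a),ray("side",b)
    s=np.linalg.lstsq(np.c_[d1,-d2],c2-c1,rcond=None)[0];p,q=c1+s[0]*d1,c2+s[1]*d2
    return (p+q)/2,np.linalg.norm(p-q)
def proj(n,P):
    m=camera_model(n);return cv2.projectPoints(np.float64(P).reshape(-1,3),m["rvec"],m["tvec"],m["camera_matrix"],None)[0].reshape(-1,2)
def big(m,box):
    x0,y0,x1,y1=box;q=np.zeros_like(m);q[y0:y1,x0:x1]=m[y0:y1,x0:x1]
    return max(cv2.findContours(q,cv2.RETR_EXTERNAL,cv2.CHAIN_APPROX_NONE)[0],key=cv2.contourArea)
E
python3 - <<'E'
from h import *
np.set_printoptions(precision=4,suppress=True)
t=cv2.imread("pics/top0.png");s=cv2.imread("pics/side0.png")
h=cv2.cvtColor(t,cv2.COLOR_BGR2HSV);hs=cv2.cvtColor(s,cv2.COLOR_BGR2HSV)
# crank disc
m=cv2.inRange(h[...,2],0,65)
c=big(m,(190,212,229,258));e=cv2.fitEllipse(cv2.convexHull(c));print("disc",e)
A=onz("top",e[0],.077);print("axis",A)
red=big(cv2.inRange(h,(0,150,80),(8,255,255)),(205,230,235,255));M=cv2.moments(red);kp=(M['m10']/M['m00'],M['m01']/M['m00'])
print("knob",kp,onz("top",(219.6,242.6),.112))
# block
b=big(cv2.inRange(h,(105,120,60),(125,255,255)),(236,208,300,235));r=cv2.minAreaRect(b);print("block",r)
P=np.array([onz("top",p,.06) for p in cv2.boxPoints(r)]);print(P)
# orange stops from crop
o=[onz("top",(190+x/5,170+y/5),.03) for x,y in((200,130),(490,72))];print("stops",o)
for i,j in((P[k],P[(k+1)%4]) for k in range(4)): print(np.linalg.norm(i-j),np.degrees(np.arctan2(*(i-j)[1::-1])))
print("stopdir",np.degrees(np.arctan2(*(o[0]-o[1])[1::-1])),np.linalg.norm(o[0]-o[1]))
# camera
f=onz("top",(325+(712-600)/5,155+133/5),.012)
print("foot",f)
ring=tri((325+150/5+.5*6,155+135/5),(320+(698-600)/5,230+(342-225)/5));print("ring",ring)
print("head",onz("top",(325+153/5,155+65/5),.193))
print("foot side",onz("side",(210+545/4,180+503/4),.012))
print("lens side",(210+509/4,180+294/4))
E
```

```text
disc ((213.51406860351562, 235.37420654296875), (28.863954544067383, 30.504053115844727), 86.41395568847656)
axis [0.4727 0.1772 0.077 ]
knob (219.67619047619047, 242.76190476190473) [0.4487 0.1536 0.112 ]
block ((265.3269348144531, 222.1346435546875), (4.314554691314697, 48.04845428466797), 78.69007110595703)
[[ 0.5082  0.0898  0.06  ]
 [ 0.5393 -0.0624  0.06  ]
 [ 0.5256 -0.0652  0.06  ]
 [ 0.4945  0.087   0.06  ]]
stops [array([0.6054, 0.1303, 0.03  ]), array([ 0.6449, -0.0617,  0.03  ])]
0.15542639787441107 101.55060726168468
0.014005661711615824 11.319859940120379
0.15529788084910465 -78.46025399497627
0.013976295188209534 -168.153756369299
stopdir 101.6276640113439 0.19607253428111845
foot [ 0.6579 -0.2618  0.012 ]
ring (array([ 0.6313, -0.2695,  0.1744]), np.float64(0.000253966550894708))
head [ 0.6709 -0.2597  0.193 ]
foot side [ 0.6602 -0.2721  0.012 ]
lens side (337.25, 253.5)
```

Run:
```python
import cv2,numpy as np
t=cv2.imread("pics/top0.png");s=cv2.imread("pics/side0.png")
a=cv2.resize(t[155:200,325:377],None,fx=8,fy=8,interpolation=cv2.INTER_CUBIC)
b=cv2.resize(s[230:320,320:372],None,fx=6,fy=6,interpolation=cv2.INTER_CUBIC)
c=np.zeros((540,740,3),np.uint8);c[:360,:416]=a;c[:,420:732]=b
cv2.imwrite("pics/c3.png",c)
```

```text
(no output)
```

View pics/c3.png

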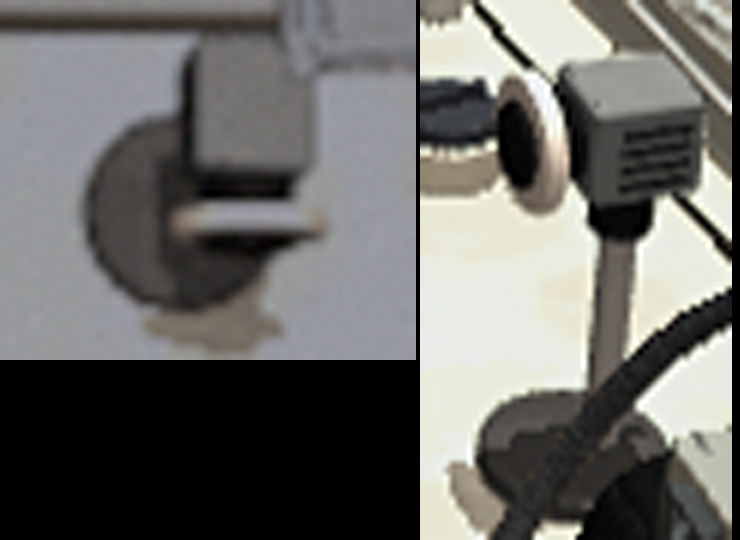

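Run:
```python
from h import *
np.set_printoptions(precision=4,suppress=True)
print("foot",onz("top",(348,181.4),.01)); print("ring",onz("top",(356.06,182.75),.17),tri((356.06,182.75),(320+115/6,230+143/6)))
print("head",onz("top",(356.5,168.1),.193))
print("ring ends",onz("top",(325+172/8,155+221/8),.17),onz("top",(325+325/8,155+222/8),.17))
lens=ray("side",(336.3,254.2));c,d=lens;print("lens side z.17",onz("side",(336.3,254.2),.17))
# stand: yaw 101.5-90=11.5
y=np.radians(11.55);X=np.array([np.cos(y),np.sin(y)]);Y=np.array([-X[1],X[0]])
A=onz("top",(213.5,235.4),.077)[:2]
ne=np.array([.51005,.0109]) # near edge mid of block = (-17,-50)
O=ne+.017*X+.05*Y;T=O+.01*Y
print("origin",O,"orange",T,"axis in stand",(A-O)@X,(A-O)@Y)
kn=onz("top",(219.6,242.6),.112)[:2];print("knob",kn,"r",np.linalg.norm(kn-A),np.degrees(np.arctan2(*(kn-A)[::-1])))
# side checks
print("proj side cap",proj("side",[[*T,.1]]),"knob",proj("side",[[*kn,.1]]),"observed cap approx",(210+190/4,180+178/4),"knob",(210+87/4,180+143/4))
print("stops local",[((onz("top",(190+x/5,170+y/5),.03)[:2]-O)@np.c_[X,Y]) for x,y in((200,130),(490,72))])
```

```text
foot [ 0.6589 -0.2641  0.01  ]
ring [ 0.6298 -0.2644  0.17  ] (array([ 0.6309, -0.2648,  0.1702]), np.float64(0.0025468777089443424))
head [ 0.6706 -0.2624  0.193 ]
ring ends [ 0.63   -0.2354  0.17  ] [ 0.6299 -0.2934  0.17  ]
lens side z.17 [ 0.625  -0.2641  0.17  ]
origin [0.5167 0.0633] orange [0.5147 0.0731] axis in stand -0.020354097136284045 0.12044224279909903
knob [0.4487 0.1536] r 0.03363138190060571 -135.40485820054803
proj side cap [[257.8497 223.4726]] knob [[231.0119 214.7   ]] observed cap approx (257.5, 224.5) knob (231.75, 215.75)
stops local [array([0.1003, 0.0479]), array([ 0.1006, -0.1481])]
```

Emit:
arm_command(moves=[30,-213,333,52,0,0,45,30,-213,333,52,0,0,45,30,-213,333,52,0,0,45,30,-213,333,52,0,0,45,30,-213,333,52,0,0,45])

```text
time_s: 0.72
tcp_pos: [0.4058, 0.2233, 0.2074]
tool_rot: [[0.0, 0.981, 0.195], [0.0, 0.195, -0.981], [-1.0, 0.0, -0.0]]
contact_force: [1.1, 0.5, 0.6]
gripper_width: 0.529
```

```bash
cat >> h.py <<'E'
from scipy.spatial.transform import Rotation as Ro
def go(p,R,pos=None,rot=None):
    o=get_obs();p0=o["tcp_pos"] if pos is None else pos;R0=o["tool_rot"] if rot is None else rot
    return np.r_[(R0.T@(np.array(p)-p0))*1000, Ro.from_matrix(R0.T@R).as_rotvec(degrees=True)].round(1)
def down(yaw): # tool y at given yaw, x down
    a=np.radians(yaw);y=np.array([np.cos(a),np.sin(a),0]);x=np.array([0,0,-1.]);return np.c_[x,y,np.cross(x,y)]
E
python3 -c "
from h import *
print(get_obs()['tcp_pos'],get_obs()['tool_rot']);print(go((.448,.1525,.135),down(11.5)))"
```

```text
[0.40580283 0.2233377  0.20738235] [[ 5.70725607e-06  9.80790263e-01  1.95065271e-01]
 [ 8.99072358e-05  1.95065270e-01 -9.80790259e-01]
 [-9.99999996e-01  2.31354005e-05 -8.70668540e-05]]
[72.4 27.6 77.7 -0.3 -0.  -0. ]
```

Emit:
arm_command(moves=[72,27.5,77.5,0,0,0,45,72,27.5,77.5,0,0,0,45,72,27.5,77.5,0,0,0,45,72,27.5,77.5,0,0,0,45])

```text
time_s: 1.23
tcp_pos: [0.4474, 0.155, 0.1358]
tool_rot: [[-0.001, 0.98, 0.2], [0.0, 0.2, -0.98], [-1.0, -0.001, -0.0]]
contact_force: [-0.8, -0.1, 0.7]
gripper_width: 0.527
```

```bash
python3 -c "
from h import *
print(get_obs()['tcp_pos']);print(go((.448,.1525,.088),down(11.5)))
t=grab_frame('top')[:,:,::-1];s=grab_frame('side')[:,:,::-1]
a=cv2.resize(t[190:270,170:270],None,fx=4,fy=4);b=cv2.resize(s[170:270,190:290],None,fx=4,fy=4)
c=np.zeros((400,800,3),np.uint8);c[:320,:400]=a;c[:,400:]=b;cv2.imwrite('pics/k1.png',c)"
```

```text
[0.44741225 0.15496998 0.13575604]
[47.8  0.1  2.6  0.  -0.   0. ]
```

View pics/k1.png

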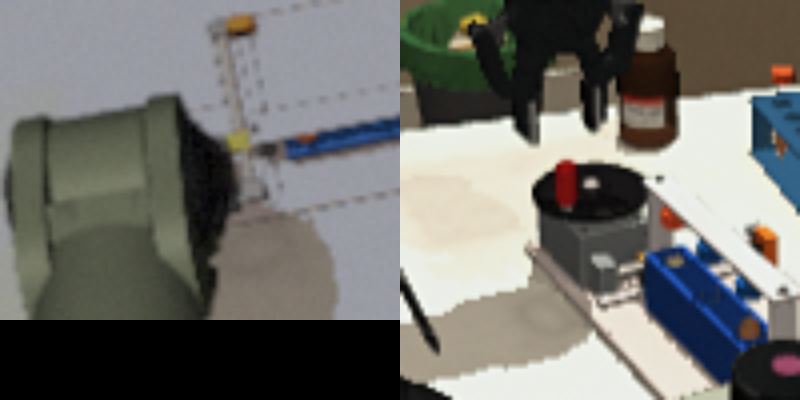

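In the side view the fingers, at crop px 535 and 595, straddle the knob at 567, so the alignment is good. I'll descend and close.

Emit:
arm_command(moves=[25,0,2,0,0,0,45,47,0,2,0,0,0,45,47,0,2,0,0,0,10,47,0,2,0,0,0,10,47,0,2,0,0,0,10])

```text
time_s: 1.95
tcp_pos: [0.4487, 0.1537, 0.0896]
tool_rot: [[0.002, 0.98, 0.201], [0.002, 0.201, -0.98], [-1.0, 0.002, -0.001]]
contact_force: [1.3, 2.9, -1.6]
gripper_width: 0.185
```

Emit:
arm_command(moves=[0,0,0,0,0,0,10,0,0,0,0,0,0,10])

```text
time_s: 2.2
tcp_pos: [0.4489, 0.1535, 0.0895]
tool_rot: [[0.002, 0.98, 0.2], [0.002, 0.2, -0.98], [-1.0, 0.002, -0.001]]
contact_force: [0.4, 3.7, 3.5]
gripper_width: 0.177
```

```bash
cat > arc.py <<'E'
import sys
from h import *
# rows around axis A from angle a0 by steps; a0=knob angle
ax,ay,r,a0,step,n=map(float,sys.argv[1:7])
o=get_obs();R=o["tool_rot"];p0=o["tcp_pos"]
print(p0,o["contact_force"],o["gripper_width"],np.degrees(np.arctan2(p0[1]-ay,p0[0]-ax)),np.hypot(p0[0]-ax,p0[1]-ay))
for i in range(1,int(n)+1):
    a=np.radians(a0-step*i);p=np.array([ax+r*np.cos(a),ay+r*np.sin(a),p0[2]])
    print((R.T@(p-p0)*1000).round(1)[1:])
E
python3 arc.py .4727 .1772 .036 -135.4 12 5
```

```text
[0.44889087 0.15347398 0.08947906] [0.37273026 3.67048006 3.5059825 ] 0.1768500660116556 -135.10016700885953 0.03361247695992388
[-5.5 -5.5]
[ -7.5 -12.8]
[ -7.9 -20.3]
[ -6.7 -27.8]
[ -4.  -34.8]
```

```bash
python3 arc.py .4742 .1787 .0358 -135.1 15 5
```

```text
[0.44889087 0.15347398 0.08947906] [0.37273026 3.67048006 3.5059825 ] 0.1768500660116556 -135.0942206432349 0.03573379425417293
[-4.1 -8.4]
[ -5.9 -17.6]
[ -5.2 -26.9]
[ -2.1 -35.7]
[  3.1 -43.4]
```

Emit:
arm_command(moves=[0,-4,-8.5,0,0,0,10,0,-6,-17.5,0,0,0,10,0,-5,-27,0,0,0,10,0,-2,-35.5,0,0,0,10,0,3,-43.5,0,0,0,10])

```text
time_s: 2.82
tcp_pos: [0.4426, 0.1954, 0.0894]
tool_rot: [[0.001, 0.98, 0.2], [-0.003, 0.2, -0.98], [-1.0, 0.001, 0.003]]
contact_force: [2.0, -4.8, 7.3]
gripper_width: 0.183
```

```bash
python3 arc.py .4742 .1787 .0358 -210 18 5
```

```text
[0.44264634 0.19542992 0.0893977 ] [ 1.96300797 -4.81155671  7.34009029] 0.183207827503219 152.0672189431348 0.03571447203993982
[ 9.4 -8.2]
[ 19.8 -12.3]
[ 31.  -12.9]
[ 41.9 -10.1]
[51.3 -4.1]
```

```bash
cat > arc2.py <<'E'
from h import *
R=down(11.5)
f=lambda a:np.array([.0358*np.cos(np.radians(a)),.0358*np.sin(np.radians(a)),0])
for k in range(8):
    a0=-210-90*k; print(a0,[(R.T@(f(a0-18*i)-f(a0))*1000).round(1)[1:].tolist() for i in range(1,6)])
E
python3 arc2.py
```

```text
-210 [[8.6, -7.1], [19.1, -11.2], [30.2, -11.9], [41.1, -9.1], [50.5, -3.1]]
-300 [[7.1, 8.6], [11.2, 19.1], [11.9, 30.2], [9.1, 41.1], [3.1, 50.5]]
-390 [[-8.6, 7.1], [-19.1, 11.2], [-30.2, 11.9], [-41.1, 9.1], [-50.5, 3.1]]
-480 [[-7.1, -8.6], [-11.2, -19.1], [-11.9, -30.2], [-9.1, -41.1], [-3.1, -50.5]]
-570 [[8.6, -7.1], [19.1, -11.2], [30.2, -11.9], [41.1, -9.1], [50.5, -3.1]]
-660 [[7.1, 8.6], [11.2, 19.1], [11.9, 30.2], [9.1, 41.1], [3.1, 50.5]]
-750 [[-8.6, 7.1], [-19.1, 11.2], [-30.2, 11.9], [-41.1, 9.1], [-50.5, 3.1]]
-840 [[-7.1, -8.6], [-11.2, -19.1], [-11.9, -30.2], [-9.1, -41.1], [-3.1, -50.5]]
```

Emit:
arm_command(moves=[0,8.5,-7,0,0,0,10,0,19,-11,0,0,0,10,0,30,-12,0,0,0,10,0,41,-9,0,0,0,10,0,50.5,-3,0,0,0,10])

```text
time_s: 3.45
tcp_pos: [0.4906, 0.211, 0.0894]
tool_rot: [[-0.001, 0.979, 0.202], [0.003, 0.202, -0.979], [-1.0, -0.0, -0.004]]
contact_force: [-2.3, 2.9, 10.3]
gripper_width: 0.185
```

```bash
python3 arc.py .4742 .1787 .0358 -300 18 1
```

```text
[0.49058224 0.21102751 0.08941404] [-2.31118243  2.85092993 10.34073584] 0.18525289593020797 63.12600229890183 0.03624149513211736
[ 8.3 10.3]
```

Emit:
arm_command(moves=[-1,7,8.5,0,0,0,10,-1,11,19,0,0,0,10,-1,12,30,0,0,0,10,-1,9,41,0,0,0,10,-1,3,50.5,0,0,0,10])

```text
time_s: 4.08
tcp_pos: [0.5058, 0.1607, 0.0896]
tool_rot: [[0.003, 0.98, 0.2], [0.001, 0.2, -0.98], [-1.0, 0.003, -0.0]]
contact_force: [3.1, 1.7, -0.3]
gripper_width: 0.183
```

Emit:
arm_command(moves=[0,-8.5,7,0,0,0,10,0,-19,11,0,0,0,10,0,-30,12,0,0,0,10,0,-41,9,0,0,0,10,0,-50.5,3,0,0,0,10])

```text
time_s: 4.7
tcp_pos: [0.4551, 0.1482, 0.0896]
tool_rot: [[0.001, 0.98, 0.2], [0.002, 0.2, -0.98], [-1.0, 0.002, -0.002]]
contact_force: [7.7, 6.3, -5.9]
gripper_width: 0.186
```

```bash
python3 arc.py .4742 .1787 .0358 -480 18 5
```

```text
[0.45511844 0.14821687 0.08964548] [ 7.74247052  6.31562606 -5.8976144 ] 0.18568941961170943 -122.04538227673605 0.035962857206914424
[-6.1 -7.9]
[-10.2 -18.3]
[-10.8 -29.5]
[ -8.  -40.4]
[ -2.  -49.8]
```

Tracking is very good, with a radius of about 36 mm. I'll continue with the second turn.

Emit:
arm_command(moves=[0,-7,-8.5,0,0,0,10,0,-11,-19,0,0,0,10,0,-12,-30,0,0,0,10,0,-9,-41,0,0,0,10,0,-3,-50.5,0,0,0,10])

```text
time_s: 5.32
tcp_pos: [0.4422, 0.1945, 0.0896]
tool_rot: [[0.001, 0.98, 0.2], [-0.005, 0.2, -0.98], [-1.0, -0.0, 0.005]]
contact_force: [5.3, -6.9, -0.9]
gripper_width: 0.186
```

Emit:
arm_command(moves=[0,8.5,-7,0,0,0,10,0,19,-11,0,0,0,10,0,30,-12,0,0,0,10,0,41,-9,0,0,0,10,0,50.5,-3,0,0,0,10])

```text
time_s: 5.95
tcp_pos: [0.4891, 0.2116, 0.0896]
tool_rot: [[-0.004, 0.979, 0.202], [0.005, 0.202, -0.979], [-1.0, -0.002, -0.006]]
contact_force: [-1.5, 5.9, 2.8]
gripper_width: 0.181
```

Emit:
arm_command(moves=[0,7,8.5,0,0,0,10,0,11,19,0,0,0,10,0,12,30,0,0,0,10,0,9,41,0,0,0,10,0,3,50.5,0,0,0,10])

```text
time_s: 6.58
tcp_pos: [0.5056, 0.1604, 0.0897]
tool_rot: [[0.003, 0.98, 0.2], [0.001, 0.2, -0.98], [-1.0, 0.003, 0.0]]
contact_force: [5.7, 0.7, -3.1]
gripper_width: 0.18
```

```bash
python3 arc.py .4742 .1787 .0358 -750 18 5
```

```text
[0.50560692 0.16043108 0.08967027] [ 5.70393626  0.72055681 -3.11693073] 0.18041992544628724 -30.18589912002008 0.036333838843038126
[-9.   6.7]
[-19.4  10.8]
[-30.6  11.4]
[-41.4   8.6]
[-50.9   2.6]
```

Emit:
arm_command(moves=[0,-8.5,7,0,0,0,10,0,-19,11,0,0,0,10,0,-30,12,0,0,0,10,0,-41,9,0,0,0,10,0,-50.5,3,0,0,0,10])

```text
time_s: 7.2
tcp_pos: [0.4793, 0.1453, 0.0926]
tool_rot: [[0.044, 0.98, 0.196], [-0.006, 0.196, -0.981], [-0.999, 0.042, 0.015]]
contact_force: [73.6, -11.4, -57.4]
gripper_width: 0.182
```

Emit:
arm_command(moves=[0,-4,-4,0,0,0,10,0,-6.5,-7.5,0,0,0,10,0,-6.5,-7.5,0,0,0,10])

```text
time_s: 7.58
tcp_pos: [0.4784, 0.1485, 0.0945]
tool_rot: [[0.055, 0.98, 0.193], [-0.013, 0.194, -0.981], [-0.998, 0.052, 0.024]]
contact_force: [75.6, -18.7, -56.3]
gripper_width: 0.177
```

```bash
python3 -c "
from h import *
o=get_obs();p=o['tcp_pos'];print(p,o['contact_force'],np.degrees(np.arctan2(p[1]-.1787,p[0]-.4742)))
t=grab_frame('top')[:,:,::-1];s=grab_frame('side')[:,:,::-1]
a=cv2.resize(t[170:250,220:320],None,fx=4,fy=4);b=cv2.resize(s[190:290,220:320],None,fx=4,fy=4)
c=np.zeros((400,800,3),np.uint8);c[:320,:400]=a;c[:,400:]=b;cv2.imwrite('pics/k2.png',c)"
```

```text
[0.47839065 0.1484539  0.09448177] [ 75.59175125 -18.73538908 -56.26183211] -82.11179732220414
```

View pics/k2.png

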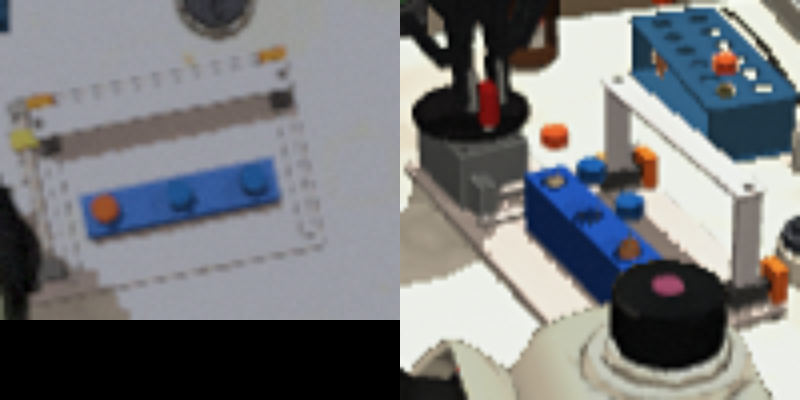

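The bar's shoes are at the orange stops: the drive stalled at the end of travel with the knob at -82°. I'll relieve the push before opening.

Emit:
arm_command(moves=[0,15,6,0,0,0,10,0,27,11,0,0,0,10,0,28,12,0,0,0,10])

```text
time_s: 8.05
tcp_pos: [0.4812, 0.1478, 0.0927]
tool_rot: [[0.007, 0.98, 0.2], [0.002, 0.2, -0.98], [-1.0, 0.008, -0.001]]
contact_force: [2.5, 1.7, 19.9]
gripper_width: 0.179
```

```bash
python3 -c "
from h import *
o=get_obs();p=o['tcp_pos'];print(p,o['tool_rot'],o['contact_force'],np.degrees(np.arctan2(p[1]-.1787,p[0]-.4742)))
t=grab_frame('top')[:,:,::-1];h=cv2.cvtColor(t.copy(),cv2.COLOR_BGR2HSV)
for lo,hi in (((5,120,120),(22,255,255)),((100,120,60),(125,255,255))):
    m=cv2.inRange(h,lo,hi);m[:170]=0;m[262:]=0;m[:,:224]=0;m[:,310:]=0
    k,_,st,ce=cv2.connectedComponentsWithStats(m)
    for i in range(1,k):
        if st[i,4]>4: print(st[i],ce[i],onz('top',ce[i],.104))
cv2.imwrite('pics/t3.png',t)
h=np.median(t[222:224,246:248].reshape(-1,3),0);print(h)"
```

```text
[0.4812247  0.14783677 0.09269381] [[ 7.24373733e-03  9.79814051e-01  1.99779764e-01]
 [ 2.31642148e-03  1.99768028e-01 -9.79840482e-01]
 [-9.99971081e-01  7.56048121e-03 -8.22595196e-04]] [ 2.54683958  1.69405782 19.87906702] -77.17750310094078
[285 182   6   3  14] [287.64285714 183.14285714] [ 0.63783411 -0.05845978  0.104     ]
[227 194   6   3  14] [229.5 195. ] [0.59927264 0.12533581 0.104     ]
[243 219   6   6  26] [245.65384615 221.65384615] [0.51498702 0.0734999  0.104     ]
[241 210  49  19 456] [266.9122807  218.94736842] [0.52376517 0.00668345 0.104     ]
[ 38.5  80.  153. ]
```

```bash
python3 -c "
from h import *
O=np.array([.5167,.0633]);y=np.radians(11.55);M=np.c_[[np.cos(y),np.sin(y)],[-np.sin(y),np.cos(y)]]
for p in ((254.25,214.5),(285.75,243.25),(274.5,210),(307.5,237)): print(((onz('side',p,.112)[:2]-O)@M*1000).round(1))
s=grab_frame('side')[:,:,::-1];b=np.hstack([cv2.resize(s[200:250,265:315],None,fx=8,fy=8,interpolation=cv2.INTER_CUBIC),cv2.resize(s[225:275,275:325],None,fx=8,fy=8,interpolation=cv2.INTER_CUBIC)]);cv2.imwrite('pics/k3.png',b)"
```

```text
[ 6.5 48.1]
[   6.6 -151.8]
[76.9 46.9]
[  78.5 -149.7]
```

View pics/k3.png

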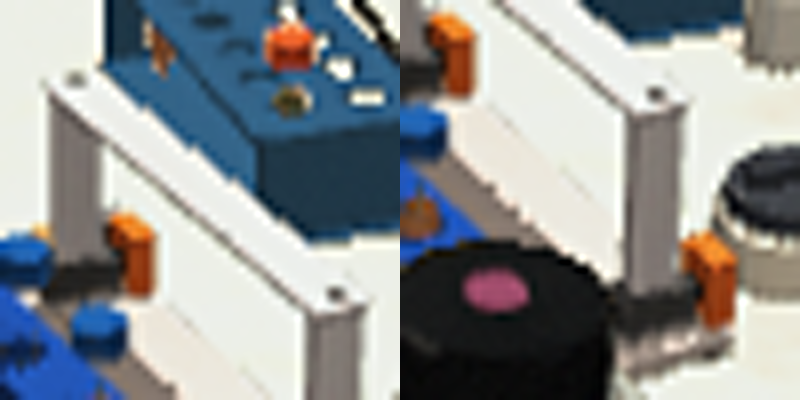

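Both shoes touch the orange stops. The bar moved from x≈6 to 77 mm in the stand frame, so it started about 6 mm back, which explains the early end of travel. I'll release and rise.

Emit:
arm_command(moves=[0,0,0,0,0,0,45,0,0,0,0,0,0,45,0,0,0,0,0,0,45,-45,0,0,0,0,0,45,-80,0,0,0,0,0,45])

```text
time_s: 8.78
tcp_pos: [0.4764, 0.147, 0.1701]
tool_rot: [[-0.002, 0.98, 0.2], [-0.0, 0.2, -0.98], [-1.0, -0.002, -0.0]]
contact_force: [0.3, 0.3, -0.4]
gripper_width: 0.531
```

Emit:
arm_command(moves=[0,0,0,0,0,0,45])

```text
time_s: 8.9
tcp_pos: [0.4787, 0.1473, 0.1718]
tool_rot: [[0.004, 0.98, 0.2], [0.001, 0.2, -0.98], [-1.0, 0.004, 0.0]]
contact_force: [0.0, 0.1, -0.7]
gripper_width: 0.527
```

```bash
python3 -c "
from h import *
print(go((.5149,.0733,.15),down(11.5)),go((.5149,.0733,.08),down(11.5)))"
```

```text
[21.9 20.6 79.8  0.   0.  -0.2] [91.9 20.3 79.8  0.   0.  -0.2]
```

Emit:
arm_command(moves=[0,20.5,80,0,0,0,45,20,20.5,80,0,0,0,45,30,20.5,80,0,0,0,45,30,20.5,80,0,0,0,45])

```text
time_s: 9.4
tcp_pos: [0.5114, 0.0732, 0.1379]
tool_rot: [[-0.004, 0.98, 0.2], [0.0, 0.2, -0.98], [-1.0, -0.004, -0.001]]
contact_force: [-0.6, 0.0, 0.9]
gripper_width: 0.521
```

```bash
python3 -c "
from h import *
print(get_obs()['tcp_pos'],go((.5149,.0733,.08),down(11.5)))"
```

```text
[0.51141795 0.07319207 0.13794677] [57.9  3.7  0.7  0.1 -0.1  0.2]
```

Emit:
arm_command(moves=[0,2,0,0,0,0,45,30,2,0,0,0,0,45,60,2,0,0,0,0,45,60,2,0,0,0,0,45,60,2,0,0,0,0,45])

```text
time_s: 10.02
tcp_pos: [0.5161, 0.0736, 0.0808]
tool_rot: [[0.001, 0.98, 0.201], [0.0, 0.201, -0.98], [-1.0, 0.001, 0.0]]
contact_force: [0.6, -0.4, 0.1]
gripper_width: 0.527
```

```bash
python3 -c "
from h import *
o=get_obs();print(o['contact_force'],go((.5149,.0733,.08),down(11.5)))"
```

```text
[ 0.6164584  -0.40624511  0.12883786] [ 0.8 -1.2  0.   0.1  0.  -0.1]
```

Centred within about 1 mm with no contact. I'll close on the cap and then lift.

Emit:
arm_command(moves=[0.5,-1,0,0,0,0,10,0.5,-1,0,0,0,0,10,0.5,-1,0,0,0,0,10,0.5,-1,0,0,0,0,10,0.5,-1,0,0,0,0,10])

```text
time_s: 10.65
tcp_pos: [0.5156, 0.0729, 0.0804]
tool_rot: [[0.003, 0.98, 0.2], [0.0, 0.2, -0.98], [-1.0, 0.003, 0.0]]
contact_force: [-0.6, 0.4, 6.7]
gripper_width: 0.221
```

Emit:
arm_command(moves=[0,0,0,0,0,0,10,-20,0,0,0,0,0,10,-50,0,0,0,0,0,10,-90,0,0,0,0,0,10,-110,0,0,0,0,0,10])

```text
time_s: 11.28
tcp_pos: [0.5153, 0.0728, 0.1915]
tool_rot: [[0.003, 0.98, 0.2], [-0.0, 0.2, -0.98], [-1.0, 0.003, 0.001]]
contact_force: [0.2, 0.5, 0.1]
gripper_width: 0.219
```

```bash
python3 -c "
from h import *
o=get_obs();print(o['tcp_pos'],o['gripper_width'],o['qpos'])
z=np.array([-.5,0,.8660]);V=np.array([.5005,-.264,.17]);
for yaw in (11.5,0,-20,-40):
    R=Ro.from_rotvec([0,-30*np.pi/180,0]).as_matrix()@down(yaw)
    # cap centre assumed at grasp point; TCP 18.7mm further toward bottom than cap centre (83.5) 
    print(yaw,R[:,0],'tcp',V+z*(.0385-.0187),go(V+z*(.0385-.0187),R))
t=grab_frame('top')[:,:,::-1];s=grab_frame('side')[:,:,::-1]
a=cv2.resize(t[170:250,200:300],None,fx=4,fy=4);b=cv2.resize(s[170:270,220:320],None,fx=4,fy=4)
c=np.zeros((400,800,3),np.uint8);c[:320,:400]=a;c[:,400:]=b;cv2.imwrite('pics/l1.png',c)"
```

```text
[0.51529468 0.07283727 0.19148032] 0.21861805758742303 [-8.44072992e-02  1.72440128e+01 -1.92382344e+01  5.33541381e+01
 -6.95301729e-04  7.83810957e+01]
11.5 [ 0.5        0.        -0.8660254] tcp [ 0.4906    -0.264      0.1871468] [  4.3 -91.6 325.1   0.   -6.   29.2]
0 [ 0.5        0.        -0.8660254] tcp [ 0.4906    -0.264      0.1871468] [  4.3 -91.6 325.1  11.3  -3.   29.7]
-20 [ 0.5        0.        -0.8660254] tcp [ 0.4906    -0.264      0.1871468] [  4.3 -91.6 325.1  30.8   2.2  30.1]
-40 [ 0.5        0.        -0.8660254] tcp [ 0.4906    -0.264      0.1871468] [  4.3 -91.6 325.1  50.3   7.6  29.9]
```

View pics/l1.png

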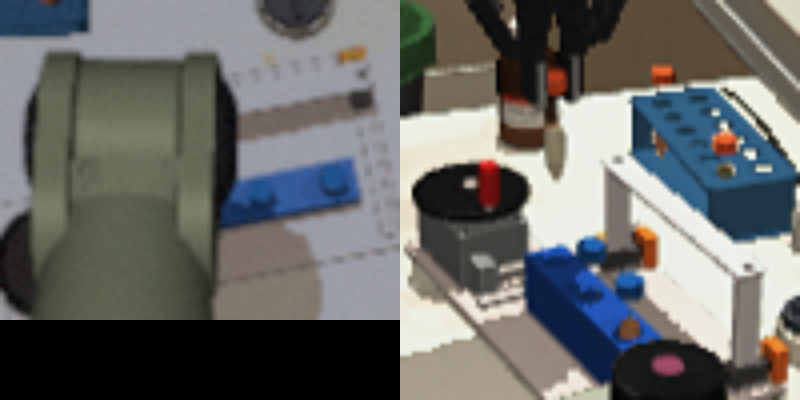

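The orange tube hangs upright in the gripper, clear of the stand, and both blue tubes are still seated. Next I'll carry it to the view point.

Emit:
arm_command(moves=[-20,-15,50,0,0,0,10,-20,-30,105,0,0,0,10,-20,-45,160,8,0,7,10,-20,-60,215,16,1,15,10,-15,-76,270,24,2,23,10])

```text
time_s: 12.0
tcp_pos: [0.4937, -0.2088, 0.204]
tool_rot: [[0.379, 0.906, -0.189], [0.029, -0.216, -0.976], [-0.925, 0.364, -0.108]]
contact_force: [0.8, -1.6, -0.7]
gripper_width: 0.222
```

```bash
cat > fin.py <<'E'
from h import *
np.set_printoptions(precision=4,suppress=True)
z=np.array([-.5,0,.8660]);V=np.array([.5005,-.264,.17]);o=get_obs()
R=Ro.from_rotvec([0,-30*np.pi/180,0]).as_matrix()@down(-20)
print(o['tcp_pos'],o['qpos'],'target',V+z*.021,go(V+z*.021,R),o['gripper_width'],o['joint_vel'])
E
python3 fin.py
```

```text
[ 0.4937 -0.2088  0.204 ] [-39.6032   6.1702 -36.0452  31.33    15.3216  64.7436] target [ 0.49   -0.264   0.1882] [11.6  2.8 56.3  7.4  0.5  7.9] 0.2224685310282109 [-74.4015  -9.3283 -38.3772 -65.1692  50.9457  -1.6164]
```

Emit:
arm_command(moves=[0,0,0,0,0,0,10,0,0,0,0,0,0,10,0,0,0,0,0,0,10])

```text
time_s: 12.38
tcp_pos: [0.4946, -0.2053, 0.2039]
tool_rot: [[0.374, 0.91, -0.182], [0.032, -0.209, -0.977], [-0.927, 0.359, -0.108]]
contact_force: [-0.4, -0.6, -0.6]
gripper_width: 0.22
```

```bash
python3 fin.py
```

```text
[ 0.4946 -0.2053  0.2039] [-39.1248   6.2762 -35.8077  31.7154  15.1259  64.7539] target [ 0.49   -0.264   0.1882] [11.   2.5 59.9  7.8  0.4  8.3] 0.21982696046251607 [ 0.7567 -0.0728  0.3156 -0.1533  0.0327  0.0252]
```

Emit:
arm_command(moves=[5,1,30,4,0,4,10,11,2.5,60,8,0.5,8.5,10,11,2.5,60,8,0.5,8.5,10,11,2.5,60,8,0.5,8.5,10,11,2.5,60,8,0.5,8.5,10])

```text
time_s: 13.0
tcp_pos: [0.4903, -0.2646, 0.189]
tool_rot: [[0.505, 0.81, -0.299], [-0.001, -0.345, -0.938], [-0.863, 0.474, -0.173]]
contact_force: [0.5, -0.8, 0.1]
gripper_width: 0.221
```

```bash
python3 fin.py; python3 -c "
from h import *
z=np.array([-.5,0,.8660]);V=np.array([.5005,-.264,.17])
P=[V-.045*z,V,V+.0385*z,[.6205,-.264,.17]]
print(proj('top',P),proj('side',P))
t=grab_frame('top')[:,:,::-1];s=grab_frame('side')[:,:,::-1]
a=cv2.resize(t[150:250,310:410],None,fx=4,fy=4);b=cv2.resize(s[200:300,260:360],None,fx=4,fy=4)
cv2.imwrite('pics/v1.png',np.hstack([a,b]))"
```

```text
[ 0.4903 -0.2646  0.189 ] [-47.9809   7.0057 -41.51    20.063   21.9561  66.4492] target [ 0.49   -0.264   0.1882] [ 0.5 -0.8 -0.3 -0.2 -0.  -0.3] 0.22050611125035896 [-0.3679 -0.1367 -0.2172 -0.3098  0.0989  0.0536]
[[354.28052587 218.81821926]
 [356.46761568 225.24313405]
 [358.43657326 231.02725168]
 [355.97017328 185.76890323]] [[296.37935389 274.09590491]
 [287.81115349 261.86833782]
 [280.19266804 250.99609655]
 [334.56739254 254.45598863]]
```

View pics/v1.png

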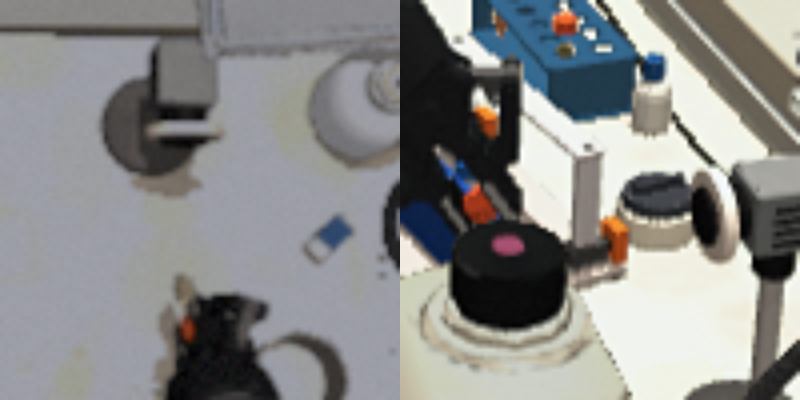

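The top view shows the tip at about px (356,219), predicted (354,219). The cap is at (357,232), predicted (358,231). In the side view the cap is at (280,251), exactly as predicted. The bar is still at its stops and there is no contact force, so I'll hand in.

```bash
python3 -c "
from rig import *
o=get_obs();print(o['joint_vel'].round(2),o['contact_force'],o['gripper_width'],o['time_s']);print(finish_job())"
```

```text
[-0.56  0.04 -0.24 -0.21  0.02  0.03] [-0.71100935  0.10560387 -0.08941871] 0.21536270723927245 13.1
the job is handed in; nothing more can be done
None
```

I wound the crank until the hold-down bar stood against its stops. I then lifted the orange-capped tube by its cap, and the job is handed in with the tube held in front of the inspection camera. No verdict was reported. The run took 13.1 s of the 59 s allowed.

**Last checks**
- **Bar:** both shoes touch the orange stops in the side view. The bar moved about 71 mm, starting from about 6 mm already withdrawn.
- **Tool pose:** the tool was within 1 mm and about 0.5° of its target. The arm was almost still and the grip opening of about 22% was unchanged.
- **Tube:** the cap matched its predicted pixels to within about 2 px in both views, and the tip to about 2 px (roughly 5 mm) in the top view. The microscope hid the tip in the side view, so I could not check it there.
- **Other things:** the blue-capped tubes were still seated when I looked after the lift. I took no measurements of the bystanders; the timer and eraser looked untouched in the last picture.

**One problem:** because the bar started part-way back, it reached its stops about 50° of crank before I expected. The arm pushed against the end stop with a wrist force of about 95 N, below the 120 N limit, until I eased it off. That push went through the fingers on the knob. I can't confirm that the 40 N limit on the arm or gripper body leaves such a push out.

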